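Close up a picture-frame corner in the assembly jig

TASK

Bring the two mitred sides of the small picture frame together in the corner-assembly jig, ready for clamping: push each one along the bench until its outer edge lies flat along its own fence, and close the joint, with both mitres meeting tight, fully home in the corner of the fences. Only push them, from the side, with the tips of the shut fingers: do not straddle, pinch or lift them. Leave the other things on the bench where they are.

Things in the scene. Friction and masses are not known exactly. Their poses are not given: they have to be found in the camera images.
- jig: Fixed L of two pale wood fences, 22 mm high (steel plate on the corner: 24) and square, its open quarter towards the robot. Origin: their inner corner at bench height, z up. x runs along the inner face of the long fence (260 mm, robot's left), y along the short one (215 mm, right). Quarter x, y > 0 is bare bench. Open toggle clamps, 95 mm high, unused, stand 25 to 165 mm behind the fences.
- long_side: Long frame side: loose dark wood moulding, 220 mm long at the outer edge (160 inner), 30 wide, 20 high, 60-120 g, both ends mitred 45 deg. Origin: mid length and width, underside. x along it, corner end at -x; outer edge y = -15 mm, inner edge +15. Starts 20-45 mm off the long fence and 65-95 from the corner, within 0.15 rad of jig x. Home: origin at jig (110, 15) mm, axes as the jig's.
- short_side: Short frame side: same moulding, 160 mm long at the outer edge (100 inner), 30 wide, 20 high, 43-87 g, both ends mitred 45 deg. Origin: mid length and width, underside. y along it, corner end at -y; outer edge x = -15 mm, inner edge +15. Starts 20-45 mm off the short fence and 60-90 from the corner, within 0.15 rad of jig y. Home: origin at jig (15, 80) mm, axes as the jig's.
- long_toe (a point): Sharp outer point of the long side's mitre at the corner end (its local -110, -15 mm), on the underside; at home it lies in the corner of the fences.
- long_heel (a point): Inner end of the same mitre (long side's local -80, +15 mm), underside. Both mouldings: the outer 11 mm of the width are a 20 mm high bead, the rest is 16 high; below the inner edge a rebate (5 mm deep, 6 high) is cut, so the inner edge face spans 6 to 16 mm above the bench. They slide freely, about 0.5 N friction.
- short_toe (a point): Sharp outer point of the short side's mitre at the corner end (its local -15, -80 mm), on the underside; at home it lies in the corner of the fences.
- short_heel (a point): Inner end of the same mitre of the short side (its local +15, -50 mm), on the underside; with the joint closed it meets the long side's heel.
- tin: Bystander: small round steel tin of nails, 51 mm across, 43 mm high, standing in the jig's open quarter nearer the robot, about jig (185, 185) mm. Origin: centre of its underside.
- glue: Bystander: white glue bottle, 52 mm across, 125 mm high, standing behind the long fence near the corner. Origin: centre of its underside.
- offcut: Bystander: offcut of the same moulding, only 85 mm long, 30 mm wide, 20 mm high, mitred at one end and square at the other, lying outside the jig beyond its corner. Origin: middle of its underside. Not part of the job.
- hammer: Bystander: hammer, 260 mm long, lying at the robot's right. Origin: about the middle of its length, underside.
- square: Bystander: try square lying at the robot's left, stock 110 by 30 by 16 mm, steel blade about 150 mm long. Origin: centre of the stock's underside.
- tape: Bystander: roll of paper tape lying flat, 104 mm across, 24 mm high, outside the jig at the left. Origin: its centre, underside.
- brushes: Bystander: glass jar 76 mm across and 90 mm high with paint brushes standing in it, 220 mm high in all, outside the jig at the right. Origin: centre of its underside.
Not all that is in view belongs to the job. What is shaped like the short_side but purple or red is not meant. What is shaped like the long_side but red is not meant.

How it is judged:
At the end, for the whole second after the job is handed in: Each side at rest flat on the bench, outer edge within 3 mm and 0.02 rad of its fence and at most 3.5 mm short of home; both sharp points within 5 mm of the fence corner; the mitres' inner ends within 4 mm of each other. Bystanders within 15 mm of their start (y of long_side in the frame of jig between 0.012 and 0.018 m and x of long_side in the frame of jig between 0.107 and 0.1135 m and angle between the x axis of long_side and the x axis of jig, either way round below 0.02 rad and x of short_side in the frame of jig between 0.012 and 0.018 m and y of short_side in the frame of jig between 0.077 and 0.0835 m and angle between the y axis of short_side and the y axis of jig, either way round below 0.02 rad and horizontal distance between each of long_toe, short_toe and jig below 0.005 m and horizontal distance between long_heel and short_heel below 0.004 m and height (world z) of each of long_side, short_side below 0.004 m and angle between each of long_side, short_side's own z axis and vertical below 0.05 rad and linear speed of each of long_side, short_side below 0.01 m/s and angular speed of each of long_side, short_side below 0.05 rad/s and distance of each of tin, glue, offcut, hammer, square, tape, brushes from where it was at the start of the episode below 0.015 m); the robot touches nothing.
It fails at once if a frame side is lifted, carried or tipped: its underside rises above 12 mm or it tilts by more than 0.25 rad (height (world z) of any of long_side, short_side above 0.012 m or angle between any of long_side, short_side's own z axis and vertical above 0.25 rad).
It fails at once if a frame side is pinched or straddled by the fingers: the point between the finger pads comes down within 5 mm of its middle line, lower than 34 mm above its underside, while the fingers touch it ((x of the grasp point in the frame of long_side between -0.09 and 0.09 m and y of the grasp point in the frame of long_side between -0.005 and 0.005 m and z of the grasp point in the frame of long_side below 0.034 m and contact force between the fingers and long_side above 1 N) or (y of the grasp point in the frame of short_side between -0.06 and 0.06 m and x of the grasp point in the frame of short_side between -0.005 and 0.005 m and z of the grasp point in the frame of short_side below 0.034 m and contact force between the fingers and short_side above 1 N)).
It fails at once if a bystander is pushed more than 20 mm from where it stood (distance of any of tin, glue, offcut, hammer, square, tape, brushes from where it was at the start of the episode above 0.02 m).
It also fails if it takes over 62 s, if anything falls off the work surface, if the arm or the gripper's body presses on something with over 40 N, if the wrist force passes 120 N, or if a joint passes its speed limit or range.

ROBOT

A 6-joint arm with a two-finger parallel gripper is mounted at the origin on the work surface. World frame = base frame: x ahead of the robot, y to its left, z up, the work surface at z = 0. Lengths are in m, angles in rad, forces in N, time in s.
With the tool pointing down it reaches from about 0.25 to 0.725 m from the base axis. Payload 9.7 kg.
Tool frame: the origin (TCP) lies on the centre line of the jaws, within the pads' length; the fingertips stand 22 mm ahead of it and the grasp point (between the pads) lies 3 mm ahead of it (nose_length is the distance from the TCP to the fingertips, in m); z points along the fingers, x is the direction in which the jaws open and shut, and the axes are right-handed (so a half turn about z gives the same grasp; the last joint's range is limited). The gripper opens to 85 mm and grips with 20 to 120 N. Pads are 22 mm wide; open, the fingers measure 114 mm over their backs; the gripper's body (76 mm by 85 mm) begins 54 mm behind the grasp point. The pads swing forward as they close: fully open they stand 13 mm farther back than shut.
Start: joints at [-1.168, 0.087, 0.176, 1.66, 0, 1.571], TCP at [0.216, -0.506, 0.253] pointing down, gripper open.
Joint ranges: [-3.13, 3.13], [-0.85, 1.81], [-1.15, 1.24], [-2.2, 2.28], [-1.44, 1.52], [-3.14, 3.14]. Speed limits (rad/s): [2.22, 2.22, 2.57, 3.14, 3.14, 3.14].

INTERFACE

Orientations are given as a unit quaternion [w, x, y, z].
In Python, from rig import get_obs, capture, camera_info, close_job, nose_length gives the robot as it stands.
- The arm moves only by the tool jog_arm, never from a script. Its arguments are lists of equal length, an entry for each row: "claw": the finger opening in m, from 0 to 0.0854; "slide": the shift along the tool's x, y, z in m, a list of three; "yaw": the turn about the tool's z in degrees. In form: {"claw": [claw, ...], "slide": [[dx, dy, dz], ...], "yaw": [yaw, ...]}. A call has 1 to 20 rows; each row shifts and turns the commanded pose from where the row before left it, along the tool's axes as they then stand; what a row does not reach is not made up. A row lasts 1/10 s, in which the tool goes at most 50 mm and 8.59 degrees, less where a joint would pass 70% of its speed; a pose out of reach is approached as far as the arm can. A call is refused whole if a number of a shift passes 0.05 or a number of a turn 8.59, either way. A call with a gripper value outside its range is refused whole. The fingers move at their own pace and stop on an object; "squeeze" is the grip in N (left out, the last holds). Time passes only in rows, so rows that do not move let the fingers close. It gives the time, the measured TCP pose, the force and the opening at its end, in the units of the state.
- get_obs(): the state, without advancing time (a new reading comes with each control period).
- capture(name): name is "side" or "top"; returns (picture, depth): 480x640x3 uint8, blue, green, red; 480x640 float32, m along the optical axis (not along the pixel's ray), 0 where there is no reading.
- camera_info(name): a dict with "fx", "fy", "cx", "cy" (pixels), "world_to_cam" (4x4, takes a point from world to camera coordinates). Camera axes: x right, y up, looking along -z (the intrinsics and any distortion apply to the point x, -y, -z); pixel columns grow to the right and rows downward; lengths in m; the calibration is good to about 2 mm. A picture is of the moment at which its call begins. camera_info takes no time and is no camera call.
- close_job(): hands the job in, once; it reports no verdict.
The state is a dict: "clock": time; "qpos": joint angles; "joint_velocities": joint speeds; "joint_torque": joint torques, N m; "position": TCP position; "ee_rot": TCP orientation; "contact_force": force on the tool from outside, world axes, zero at the start; "ft_torque": the same for the moment, N m; "finger_gap": opening from 0.0 (shut) to 1.0 (fully open).
Only numpy, scipy, OpenCV 4.12 (cv2) and the standard library are available. Lean on these libraries where they do the work, as an engineer would, in place of code of your own. Each camera call takes 0.05 s, during which the arm holds its last target.

## Working session

There is one attempt and no reset: what is moved stays moved. The work goes in short steps, Python scripts to look and compute and a tool call to move; the robot and the scene stay as the last step left them, time stands still between calls to the robot, and variables do not carry over. Pictures are saved under pics/ and viewed, and the job is handed in when it is done.

Besides the shell and the picture viewer there is one more tool, called after "Emit:" as name([rows], argument=value, ...), one row to a line, values as JSON. jog_arm: Moves the arm, as the interface text tells. Its arguments: {"type":"object","properties":{"claw":{"type":"array"},"slide":{"type":"array"},"yaw":{"type":"array"},"squeeze":{"type":"number"}},"required":["claw","slide","yaw"]}

```bash
mkdir -p pics; ls; python3 - <<'E'
from rig import *
import cv2,numpy as np
print(get_obs()); print(nose_length() if callable(nose_length) else nose_length)
for n in("top","side"):
    p,d=capture(n); cv2.imwrite(f"pics/{n}0.png",p); np.savez(f"{n}0.npz",p=p,d=d)
    print(n,camera_info(n))
E
```

```text
pics
{'clock': 0.0, 'qpos': array([-1.16798532e+00,  8.74708542e-02,  1.75095605e-01,  1.65980141e+00,
        1.83503865e-05,  1.57078666e+00]), 'joint_velocities': array([ 0.00012321,  0.0002386 ,  0.00247929,  0.00061755, -0.00236962,
       -0.00197187]), 'joint_torque': array([-2.58952001e-03, -5.20368290e+01,  4.64822602e+01,  1.55816926e-02,
       -2.86080385e-04,  3.27990051e-06]), 'position': array([ 0.21552452, -0.5057824 ,  0.25255736]), 'ee_rot': array([-3.88187035e-04,  8.34270379e-01, -5.51355111e-01, -5.70723084e-04]), 'contact_force': array([ 0.81906935, -0.05832236, -0.40200503]), 'ft_torque': array([-0.01982613,  0.00675326, -0.04328138]), 'finger_gap': 0.9996628684405313}
0.022
top {'fx': 502.75575924478125, 'fy': 502.75575924478125, 'cx': 326.73739985873897, 'cy': 237.65349903405246, 'world_to_cam': array([[-2.08612364e-02, -9.99778727e-01, -2.70304713e-03,
         2.72557496e-02],
       [ 9.93753076e-01, -2.10318297e-02,  1.09601488e-01,
        -5.30504138e-01],
       [-1.09634086e-01, -3.99738837e-04,  9.93971935e-01,
        -1.48551889e+00],
       [ 0.00000000e+00,  0.00000000e+00,  0.00000000e+00,
         1.00000000e+00]])}
side {'fx': 582.1068652451037, 'fy': 582.1068652451037, 'cx': 322.48661489938667, 'cy': 242.05143232267113, 'world_to_cam': array([[-0.95067822, -0.30918579, -0.02480044,  0.49532454],
       [ 0.12671484, -0.46010854,  0.87877385, -0.11487656],
       [-0.28311528,  0.83228858,  0.4765936 , -1.25214886],
       [ 0.        ,  0.        ,  0.        ,  1.        ]])}
```

View pics/top0.png

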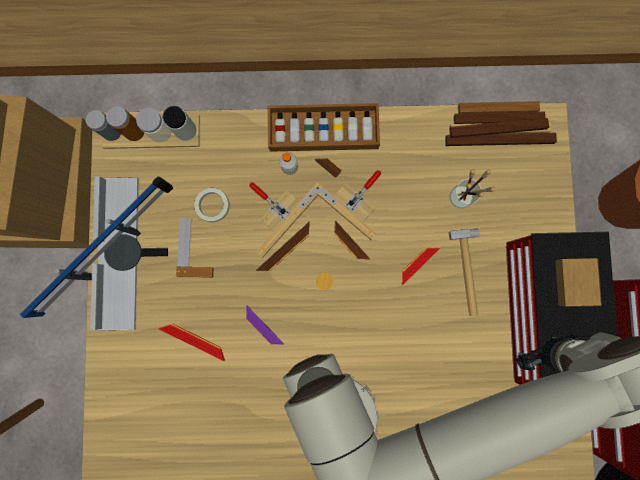

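View pics/side0.png

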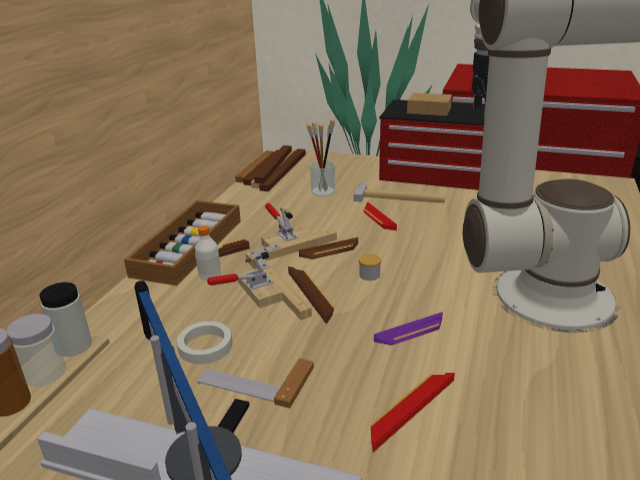

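```bash
cat > h.py <<'E'
import numpy as np,cv2
from rig import *
def proj(n,P):
    c=camera_info(n);P=np.atleast_2d(P);q=P@c['world_to_cam'][:3,:3].T+c['world_to_cam'][:3,3]
    return np.c_[c['fx']*q[:,0]/-q[:,2]+c['cx'],c['fy']*-q[:,1]/-q[:,2]+c['cy']]
def cloud(n,d):
    c=camera_info(n);v,u=np.mgrid[:480,:640]
    q=np.stack([(u-c['cx'])/c['fx']*d,-(v-c['cy'])/c['fy']*d,-d],-1)
    T=np.linalg.inv(c['world_to_cam']);return q@T[:3,:3].T+T[:3,3]
def rect(n,p,x0,x1,y0,y1,z,mm=0.5):
    # image: up = +x world, left = +y world ; mm per pixel
    W=int((y1-y0)*1000/mm);H=int((x1-x0)*1000/mm)
    v,u=np.mgrid[:H,:W];P=np.stack([x1-v*mm/1e3,y1-u*mm/1e3,0*u+z],-1).reshape(-1,3)
    m=proj(n,P).astype(np.float32).reshape(H,W,2)
    return cv2.remap(p,m[...,0],m[...,1],cv2.INTER_CUBIC)
E
python3 - <<'E'
from h import *
for n in("top","side"):
    f=np.load(n+"0.npz");p,d=f['p'],f['d']
    X=cloud(n,d)
    if n=="top":
        for u,v in[(319,190),(262,253),(375,237),(300,235),(350,240),(324,281),(288,165)]: print(u,v,X[v,u].round(4))
    im=rect(n,p,.38,.68,-.2,.2,.0,.5); cv2.imwrite(f"pics/r_{n}.png",im)
    z=X[...,2]; 
    hm=rect(n,(np.clip(z*1000*8,0,255)).astype(np.uint8),.38,.68,-.2,.2,0,.5);cv2.imwrite(f"pics/z_{n}.png",hm)
E
```

```text
319 190 [0.6796 0.0368 0.0187]
262 253 [0.4896 0.2128 0.0188]
375 237 [ 0.5325 -0.1316  0.0049]
300 235 [0.5415 0.0969 0.0228]
350 240 [ 0.5233 -0.0542  0.02  ]
324 281 [0.4005 0.0268 0.0491]
288 165 [0.7417 0.1255 0.089 ]
```

```bash
python3 - <<'E'
from h import *
for n in("top","side"):
    f=np.load(n+"0.npz");p,d=f['p'],f['d']
    X=cloud(n,d)
    im=rect(n,p,.40,.70,-.15,.25,.018,.5); cv2.imwrite(f"pics/r_{n}.png",im)
    z=X[...,2]
    b=z[np.abs(z)<.01];print(n,np.median(b))
    hm=rect(n,(np.clip(z*1000*8,0,255)).astype(np.uint8),.40,.70,-.15,.25,.018,.5);cv2.imwrite(f"pics/z_{n}.png",hm)
E
```

```text
top 0.0006621670307498384
side 6.932033214701594e-05
```

View pics/r_top.png

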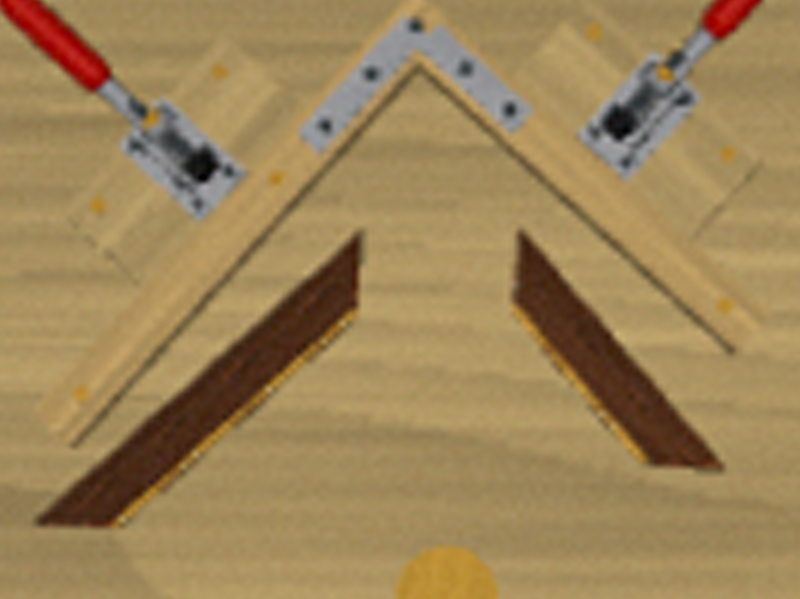

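View pics/z_top.png

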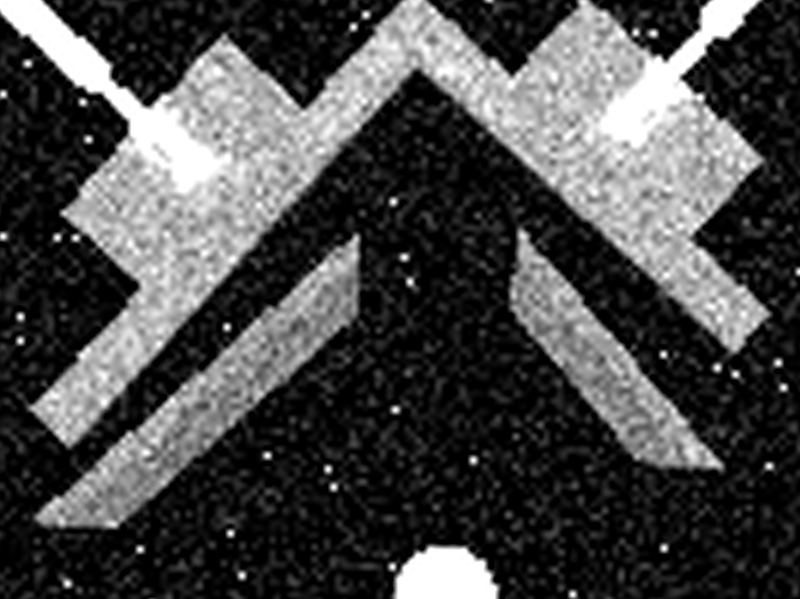

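View pics/r_side.png

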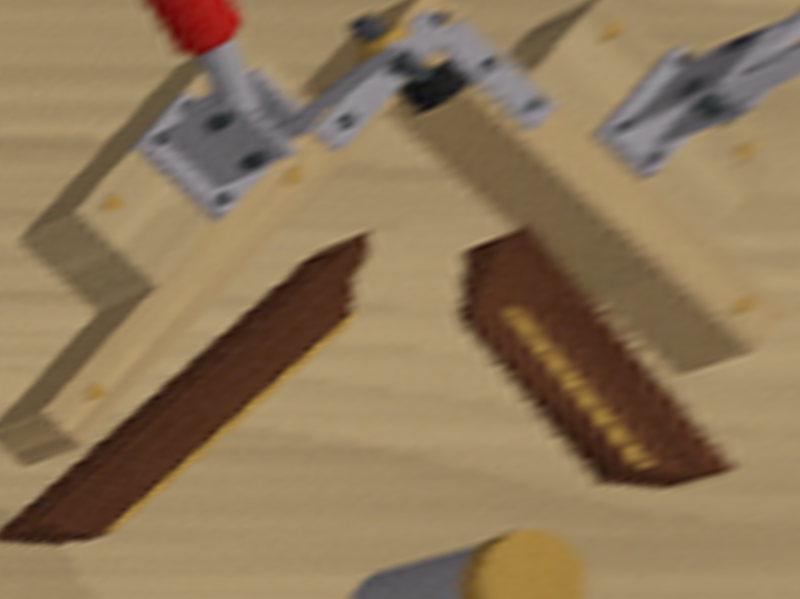

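Top view: the jig corner is at rectified pixel (418,65). The long side's toe is at (362,232) and its far point at (37,522). The short side's toe is at (520,232) and its far point at (722,468). I'll shut the fingers and travel over the quarter.

Emit:
jog_arm([
  [-0.0253,-0.0268,0],
  [-0.0253,-0.0268,0],
  [-0.0253,-0.0268,0],
  [-0.0253,-0.0268,0],
  [-0.0253,-0.0268,0],
  [-0.0253,-0.0268,0],
  [-0.0253,-0.0268,0],
  [-0.0253,-0.0268,0],
  [-0.0253,-0.0268,0],
  [-0.0253,-0.0268,0],
  [-0.0253,-0.0268,0],
  [-0.0253,-0.0268,0],
  [-0.0253,-0.0268,0],
  [-0.0253,-0.0268,0],
  [-0.0253,-0.0268,0],
  [-0.0253,-0.0268,0],
  [-0.0253,-0.0268,0],
  [-0.0253,-0.0268,0],
], claw=[0,0,0,0,0,0,0,0,0,0,0,0,0,0,0,0,0,0], yaw=[0,0,0,0,0,0,0,0,0,0,0,0,0,0,0,0,0,0], squeeze=20)

```text
clock: 1.9
position: [0.4811, 0.1037, 0.253]
ee_rot: [0.0, 0.834, -0.551, -0.0]
contact_force: [-0.1, -0.9, 0.1]
finger_gap: -0.001
```

Emit:
jog_arm([
  [0,0,0],
  [0,0,0],
  [0,0,0],
  [0,0,0],
  [0,0,0],
  [0,0,0],
  [0,0,0],
  [0,0,0],
  [0,0,0],
  [0,0,0],
  [0,0,0],
  [0,0,0],
  [0,0,0],
  [0,0,0],
  [0,0,0],
  [0,0,0],
  [0,0,0],
  [0,0,0],
  [0,0,0],
  [0,0,0],
], claw=[0,0,0,0,0,0,0,0,0,0,0,0,0,0,0,0,0,0,0,0], yaw=[-8.5,-8.5,-8.5,-8.5,-8.5,-8.5,-8.5,-8.5,-8.5,-8.5,-8.5,-8.5,-8.5,-8.5,-8.5,-8.5,-8.5,-8.5,-8.5,-8.5])

```text
clock: 3.9
position: [0.4808, 0.102, 0.2529]
ee_rot: [-0.0, 0.62, 0.785, -0.0]
contact_force: [0.0, 0.4, 0.7]
finger_gap: -0.003
```

```bash
cat >> h.py <<'E'
from scipy.spatial.transform import Rotation as Ro
C=np.array([.6675,.041]);A=np.radians(137.87)
JX=np.array([np.cos(A),np.sin(A)]);JY=np.array([-np.sin(A),np.cos(A)])
def state():
    o=get_obs();q=o['ee_rot'];R=Ro.from_quat([q[1],q[2],q[3],q[0]]).as_matrix()
    T=np.degrees(np.arctan2(R[1,0],R[0,0]));p=o['position']
    r=p[:2]-C
    print('t %.2f'%o['clock'],'tcp',p.round(4),'jig mm',(1e3*np.array([r@JX,r@JY])).round(1),'T %.2f'%T,'tilt',R[:,2].round(3),'q6 %.2f'%o['qpos'][5],'F',o['contact_force'].round(1),'gap %.2f'%o['finger_gap'])
    return p,R,T
def goto(jx,jy,z):
    p,R,T=state();w=C+jx*1e-3*JX+jy*1e-3*JY
    print('slide',(R.T@(np.r_[w,z]-p)).round(4))
E
python3 -c "
from h import *
goto(180,80,.06)"
```

```text
t 3.90 tcp [0.4808 0.102  0.2529] jig mm [179.4  80. ] T 103.43 tilt [-0.001 -0.    -1.   ] q6 -0.03 F [0.  0.4 0.7] gap -0.00
slide [ 0.0005 -0.0002  0.1929]
```

Emit:
jog_arm([
  [0,0,0.025],
  [0,0,0.03],
  [0,0,0.03],
  [0,0,0.03],
  [0,0,0.03],
  [0,0,0.03],
  [0,0,0.02],
  [0,0,0.018],
  [0,0,0.012],
  [0,0,0],
], claw=[0,0,0,0,0,0,0,0,0,0], yaw=[-8.5,-8.5,-8.5,-8.5,-0.45,0,0,0,0,0])

```text
clock: 4.9
position: [0.4798, 0.1019, 0.0266]
ee_rot: [-0.001, 0.362, 0.932, -0.001]
contact_force: [0.6, 0.0, 0.4]
finger_gap: 0.002
```

```bash
python3 - <<'E'
from h import *
goto(180,80,.028)
p,d=capture("side");cv2.imwrite("pics/side1.png",cv2.resize(p[180:380,180:440],None,fx=3,fy=3))
E
```

```text
t 4.90 tcp [0.4798 0.1019 0.0266] jig mm [180.   80.8] T 137.53 tilt [-0.003 -0.001 -1.   ] q6 -0.62 F [0.6 0.  0.4] gap 0.00
slide [-0.      0.0008 -0.0014]
```

View pics/side1.png

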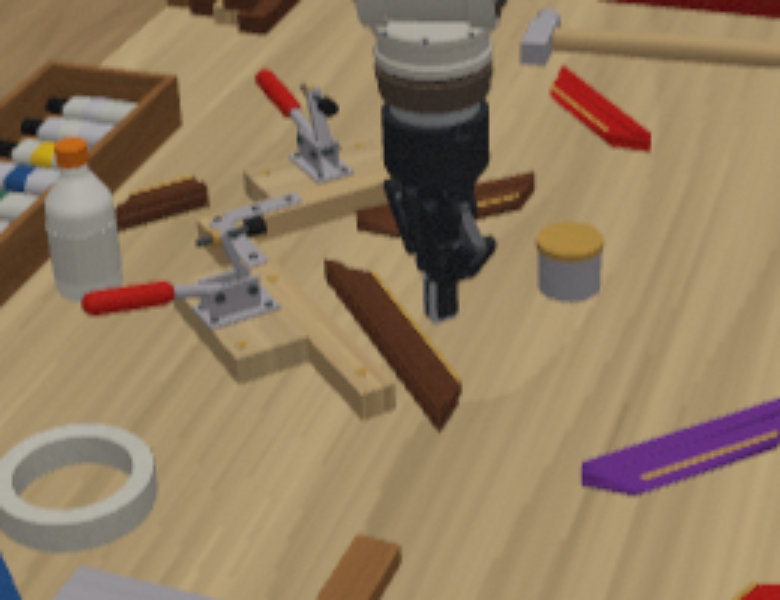

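The shut tips (430,310) stand on the inner side of the long moulding, so I can push it now.

Emit:
jog_arm([
  [0,0.005,-0.002],
  [0,0.005,0],
  [0,0.004,0],
  [0,0.004,0],
  [0,0.004,0],
  [0,0.004,0],
  [0,0.004,0],
  [0,0.003,0],
  [0,0.001,0],
  [0,0,0],
], claw=[0,0,0,0,0,0,0,0,0,0], yaw=[0,0,0,0,0,0,0,0,0,0])

```text
clock: 5.95
position: [0.5039, 0.1273, 0.0302]
ee_rot: [-0.0, 0.362, 0.932, 0.0]
contact_force: [1.1, -0.3, 0.1]
finger_gap: -0.0
```

```bash
cat >> h.py <<'E'
def look(k,n="top"):
    p,d=capture(n);im=rect(n,p,.40,.70,-.15,.25,.018,.5);cv2.imwrite(f"pics/{k}.png",im)
E
python3 - <<'E'
from h import *
goto(180,42,.028); look("a1")
E
```

```text
t 5.95 tcp [0.5039 0.1273 0.0302] jig mm [179.2  45.8] T 137.54 tilt [-0.  0. -1.] q6 -0.58 F [ 1.1 -0.3  0.1] gap -0.00
slide [0.0008 0.0038 0.0022]
```

View pics/a1.png

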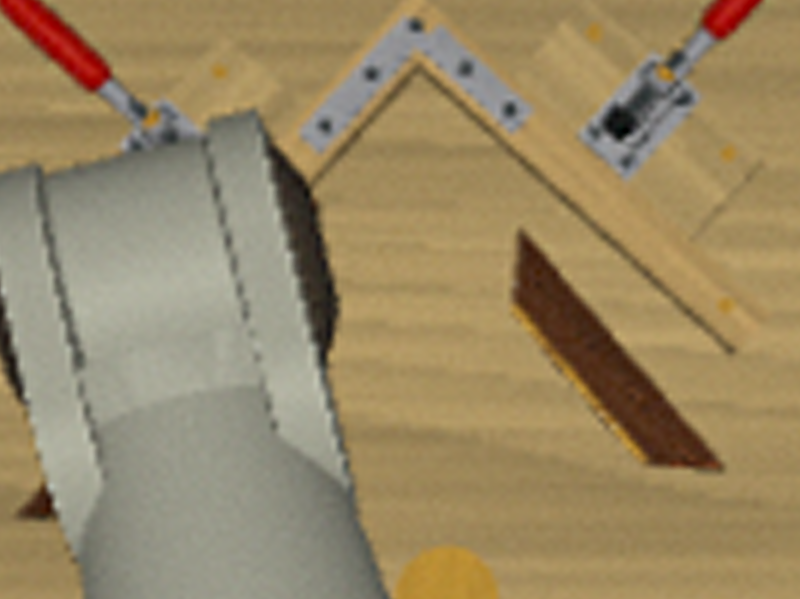

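The arm hides the long side from above. I'll push on and judge by force and the side view.

Emit:
jog_arm([
  [0,0.001,0.002],
  [0,0.001,0],
  [0,0.001,0],
  [0,0,0],
  [0,0,0],
], claw=[0,0,0,0,0], yaw=[0,0,0,0,0])

```text
clock: 6.5
position: [0.5059, 0.1294, 0.0283]
ee_rot: [0.0, 0.362, 0.932, 0.0]
contact_force: [0.6, -0.7, -0.9]
finger_gap: 0.0
```

```bash
python3 - <<'E'
from h import *
goto(180,42,.028); p,d=capture("side");cv2.imwrite("pics/side2.png",cv2.resize(p[220:340,220:380],None,fx=5,fy=5,interpolation=cv2.INTER_CUBIC))
E
```

```text
t 6.50 tcp [0.5059 0.1294 0.0283] jig mm [179.1  42.8] T 137.53 tilt [ 0.  0. -1.] q6 -0.58 F [ 0.6 -0.7 -0.9] gap 0.00
slide [0.0009 0.0008 0.0003]
```

View pics/side2.png

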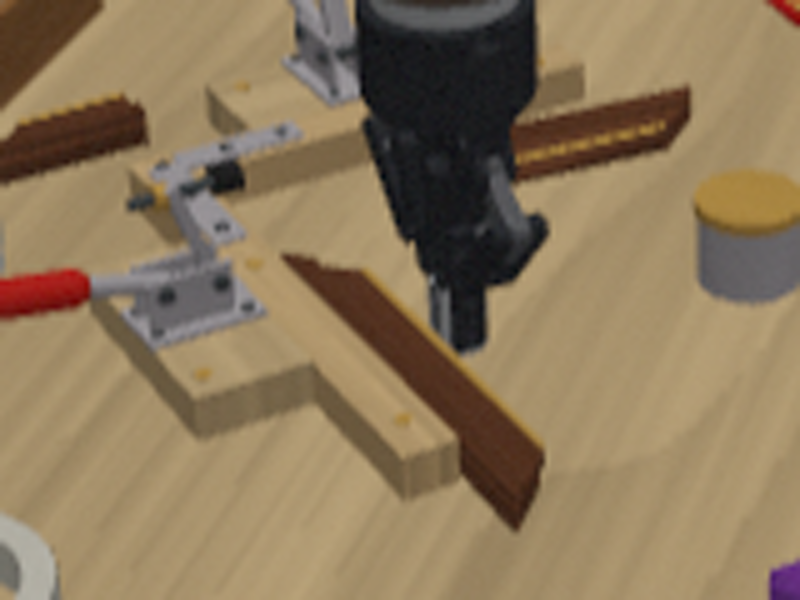

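The side view shows the moulding almost flat on the fence, toe at (285,258), with perhaps a sliver of gap at the far end. I'll press on until there's a reaction force.

Emit:
jog_arm([
  [0.005,0.001,0],
  [0.005,0.001,0],
  [0,0.001,0],
  [0,0,0],
], claw=[0,0,0,0], yaw=[0,0,0,0])

```text
clock: 6.95
position: [0.4999, 0.1385, 0.0281]
ee_rot: [-0.0, 0.362, 0.932, -0.0]
contact_force: [-2.0, -0.8, -0.1]
finger_gap: -0.001
```

```bash
python3 - <<'E'
from h import *
goto(180,40,.028)
E
```

```text
t 6.95 tcp [0.4999 0.1385 0.0281] jig mm [189.7  40.1] T 137.57 tilt [-0.001 -0.    -1.   ] q6 -0.56 F [-2.  -0.8 -0.1] gap -0.00
slide [-0.0097  0.0002  0.0001]
```

Emit:
jog_arm([
  [0,0.001,0],
  [0,0.0005,0],
  [0,0,0],
  [0,0,0],
], claw=[0,0,0,0], yaw=[0,0,0,0])

```text
clock: 7.35
position: [0.5, 0.1386, 0.0281]
ee_rot: [-0.001, 0.362, 0.932, -0.001]
contact_force: [-9.6, -4.8, 7.6]
finger_gap: 0.0
```

```bash
python3 - <<'E'
from h import *
goto(180,40,.028)
E
```

```text
t 7.35 tcp [0.5    0.1386 0.0281] jig mm [189.6  40. ] T 137.51 tilt [-0.003 -0.002 -1.   ] q6 -0.56 F [-9.6 -4.8  7.6] gap 0.00
slide [-0.0096  0.      0.0001]
```

Seated, with about 11 N of reaction. Next I'll back off and go round to the far mitre.

Emit:
jog_arm([
  [0,-0.015,0],
  [0,-0.01,0],
  [0.025,0,0],
  [0.03,0,0],
  [0.03,0,0],
  [0.025,0,0],
  [0,0,0],
  [0,0,0],
  [0,0,0],
  [0,0,0],
  [0,0,0],
  [0,0,0],
  [0,0,0],
], claw=[0,0,0,0,0,0,0,0,0,0,0,0,0], yaw=[0,0,0,0,0,0,7.43,7.43,7.43,7.43,7.43,7.43,0])

```text
clock: 8.65
position: [0.4037, 0.1953, 0.0285]
ee_rot: [0.0, 0.689, 0.724, 0.0]
contact_force: [0.0, 0.2, 0.3]
finger_gap: 0.002
```

```bash
python3 - <<'E'
from h import *
goto(297,38,.028); p,d=capture("side");cv2.imwrite("pics/side3.png",cv2.resize(p[220:340,220:380],None,fx=5,fy=5,interpolation=cv2.INTER_CUBIC))
look("a3")
E
```

```text
t 8.65 tcp [0.4037 0.1953 0.0285] jig mm [299.1  62.5] T 92.83 tilt [ 0.001  0.    -1.   ] q6 0.40 F [0.  0.2 0.3] gap 0.00
slide [0.0159 0.0188 0.0005]
```

View pics/side3.png

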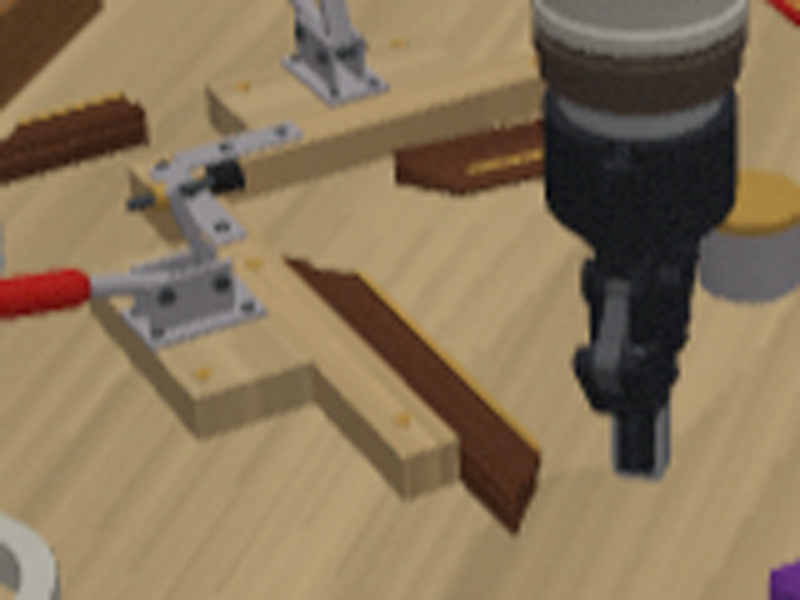

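View pics/a3.png

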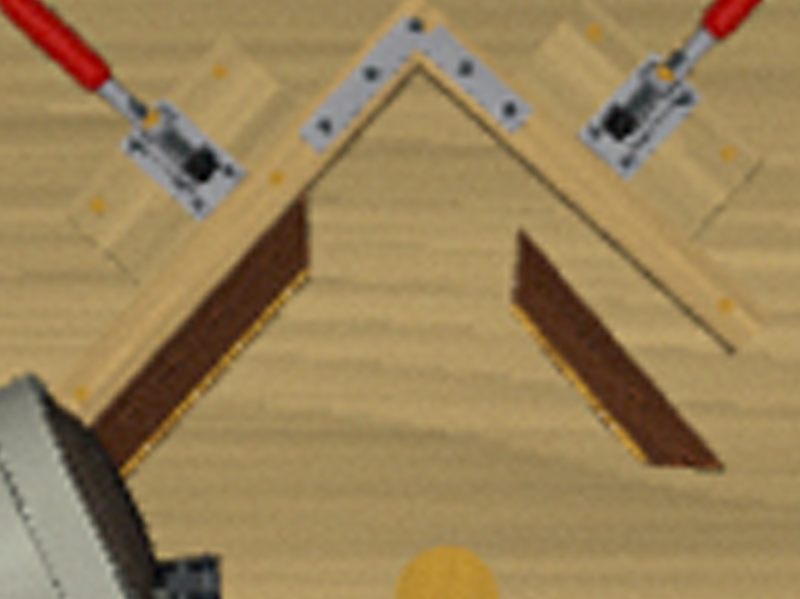

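From above the long side lies flat on the fence, toe at (304,193), about 86 mm from the corner. I'll place the tips against its far mitre and push it along the fence.

Emit:
jog_arm([
  [0.0175,0,0],
  [0.0175,0,0],
  [0,0.0153,0],
  [0,0,0],
], claw=[0,0,0,0], yaw=[0,0,0,0])

```text
clock: 9.15
position: [0.418, 0.2315, 0.0284]
ee_rot: [0.0, 0.687, 0.726, 0.0]
contact_force: [-0.9, -0.3, -0.1]
finger_gap: -0.002
```

Emit:
jog_arm([
  [-0.0042,0.0042,0],
  [-0.0042,0.0042,0],
  [-0.0042,0.0042,0],
  [-0.0042,0.0042,0],
  [-0.0042,0.0042,0],
  [-0.0042,0.0042,0],
  [-0.0042,0.0042,0],
  [-0.0042,0.0042,0],
  [-0.0042,0.0042,0],
  [-0.0042,0.0042,0],
  [-0.0042,0.0042,0],
  [-0.0042,0.0042,0],
  [-0.0042,0.0042,0],
  [-0.0042,0.0042,0],
  [-0.0042,0.0042,0],
  [-0.0022,0.0022,0],
  [0,0,0],
], claw=[0,0,0,0,0,0,0,0,0,0,0,0,0,0,0,0,0], yaw=[0,0,0,0,0,0,0,0,0,0,0,0,0,0,0,0,0])

```text
clock: 10.85
position: [0.4854, 0.1686, 0.0282]
ee_rot: [-0.0, 0.689, 0.725, -0.001]
contact_force: [-4.2, -1.0, 2.4]
finger_gap: 0.0
```

```bash
python3 - <<'E'
from h import *
goto(207.5,27,.028); p,d=capture("side");cv2.imwrite("pics/side4.png",cv2.resize(p[220:340,220:380],None,fx=5,fy=5,interpolation=cv2.INTER_CUBIC))
look("a4")
E
```

```text
t 10.85 tcp [0.4854 0.1686 0.0282] jig mm [220.7  27.5] T 92.93 tilt [-0.001 -0.    -1.   ] q6 0.28 F [-4.2 -1.   2.4] gap 0.00
slide [-0.009   0.0097  0.0002]
```

View pics/side4.png

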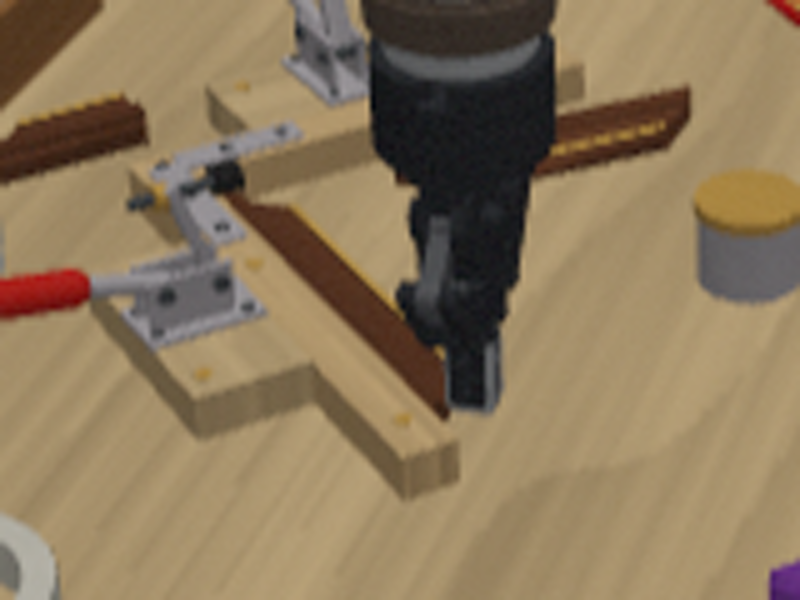

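View pics/a4.png

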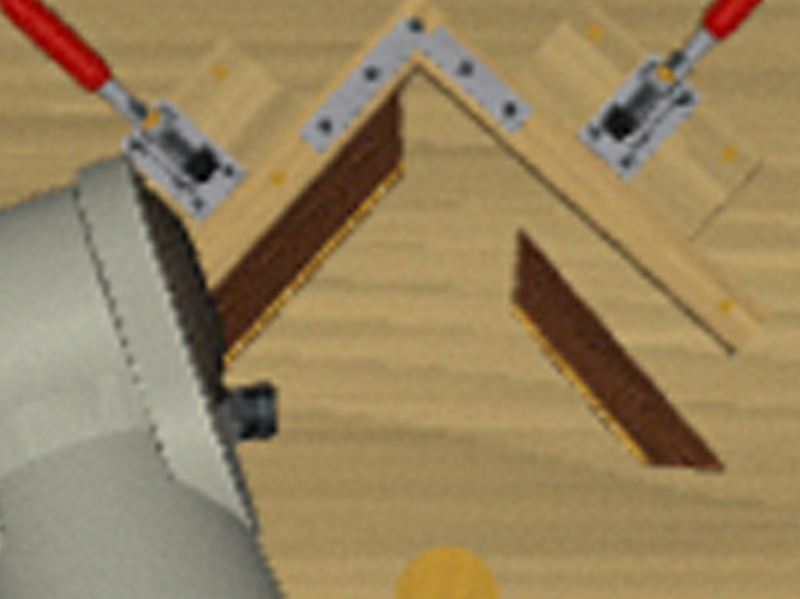

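It is sliding nicely: the toe is at (402,85), about 12–13 mm short. I'll finish in small steps.

Emit:
jog_arm([
  [-0.0028,0.0028,0],
  [-0.0028,0.0028,0],
  [-0.0014,0.0014,0],
  [-0.0014,0.0014,0],
  [0,0,0],
], claw=[0,0,0,0,0], yaw=[0,0,0,0,0])

```text
clock: 11.45
position: [0.4938, 0.161, 0.0281]
ee_rot: [-0.0, 0.689, 0.725, -0.001]
contact_force: [-6.3, -0.8, 3.5]
finger_gap: 0.004
```

Emit:
jog_arm([
  [-0.0007,0.0007,0],
  [-0.0007,0.0007,0],
  [0,0,0],
], claw=[0,0,0], yaw=[0,0,0])

```text
clock: 11.75
position: [0.4952, 0.1598, 0.0281]
ee_rot: [-0.0, 0.689, 0.725, -0.001]
contact_force: [-6.7, -0.3, 3.8]
finger_gap: 0.0
```

```bash
python3 - <<'E'
from h import *
goto(207.5,27,.028)
look("a5")
E
```

```text
t 11.75 tcp [0.4952 0.1598 0.0281] jig mm [207.5  27.5] T 92.96 tilt [-0.001 -0.    -1.   ] q6 0.26 F [-6.7 -0.3  3.8] gap 0.00
slide [0.0003 0.0004 0.0001]
```

View pics/a5.png

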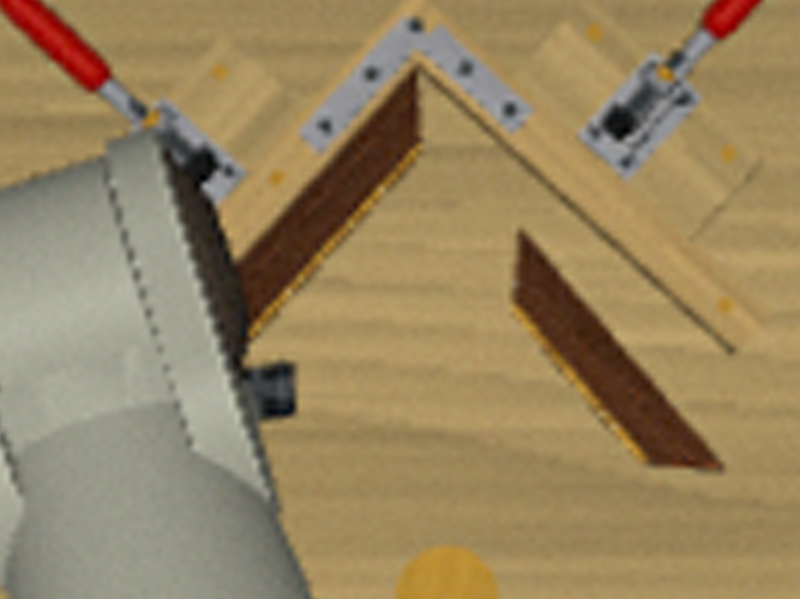

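Emit:
jog_arm([
  [-0.0007,0.0007,0],
  [0,0,0],
  [0,0,0],
], claw=[0,0,0], yaw=[0,0,0])

```text
clock: 12.1
position: [0.4958, 0.1592, 0.0281]
ee_rot: [-0.001, 0.689, 0.725, -0.001]
contact_force: [-7.0, -0.7, 3.8]
finger_gap: -0.002
```

Emit:
jog_arm([
  [-0.0007,0.0007,0],
  [0,0,0],
  [0,0,0],
], claw=[0,0,0], yaw=[0,0,0])

```text
clock: 12.4
position: [0.4961, 0.159, 0.0281]
ee_rot: [-0.001, 0.688, 0.725, -0.001]
contact_force: [-9.4, 1.9, 4.8]
finger_gap: 0.003
```

```bash
python3 - <<'E'
from h import *
goto(207.5,27,.028)
E
```

```text
t 12.40 tcp [0.4961 0.159  0.0281] jig mm [206.3  27.5] T 92.99 tilt [-0.003  0.001 -1.   ] q6 0.26 F [-9.4  1.9  4.8] gap 0.00
slide [ 0.0012 -0.0005  0.0001]
```

The reaction along the long fence rose, so the long side is home. I'll retreat, lift, and go over to the short side's inner edge.

Emit:
jog_arm([
  [0,-0.015,0],
  [0,-0.015,0],
  [0,0,-0.03],
  [0,0,-0.03],
  [-0.0293,0.0007,0],
  [-0.0293,0.0007,0],
  [-0.0293,0.0007,0],
  [-0.0293,0.0007,0],
  [-0.0293,0.0007,0],
  [-0.0293,0.0007,0],
  [0,0,0],
  [0,0,0],
  [0,0,0],
  [0,0,0],
  [0,0,0],
  [0,0,0],
  [0,0,0],
  [0,0,0],
], claw=[0,0,0,0,0,0,0,0,0,0,0,0,0,0,0,0,0,0], yaw=[0,0,0,0,0,0,0,0,0,0,7.5,7.5,7.5,7.5,7.5,7.5,0,0])

```text
clock: 14.2
position: [0.4808, -0.0184, 0.0883]
ee_rot: [0.0, 0.913, 0.408, 0.0]
contact_force: [-0.7, -0.1, 0.5]
finger_gap: 0.004
```

```bash
python3 - <<'E'
from h import *
goto(98,170,.028)
look("a6")
E
```

```text
t 14.20 tcp [ 0.4808 -0.0184  0.0883] jig mm [ 98.6 169.3] T 48.17 tilt [ 0.001 -0.    -1.   ] q6 0.69 F [-0.7 -0.1  0.5] gap 0.00
slide [-0.0008  0.0006  0.0603]
```

View pics/a6.png

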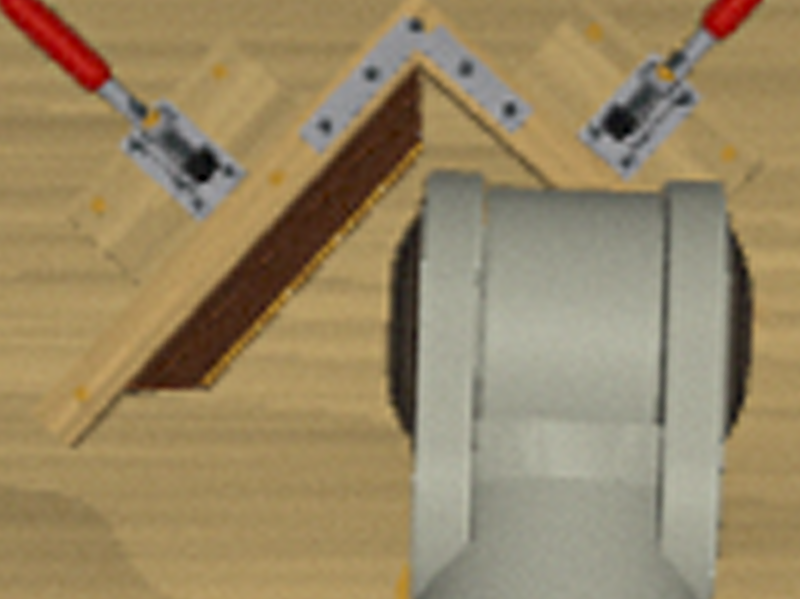

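The long side is home and tight: toe at (420,68), far end at (130,390). Now I'll lower and push the short side toward its fence.

Emit:
jog_arm([
  [0,0,0.02],
  [0,0,0.025],
  [0,0,0.015],
  [0,0,0],
  [0,0.005,0],
  [0,0.005,0],
  [0,0.005,0],
  [0,0.005,0],
  [0,0.005,0],
  [0,0.005,0],
  [0,0.005,0],
  [0,0.005,0],
  [0,0.005,0],
  [0,0.004,0],
  [0,0.004,0],
  [0,0.002,0],
  [0,0,0],
], claw=[0,0,0,0,0,0,0,0,0,0,0,0,0,0,0,0,0], yaw=[0,0,0,0,0,0,0,0,0,0,0,0,0,0,0,0,0])

```text
clock: 15.95
position: [0.5215, -0.0553, 0.0282]
ee_rot: [0.0, 0.914, 0.406, -0.0]
contact_force: [0.1, -0.2, -0.1]
finger_gap: -0.005
```

```bash
python3 - <<'E'
from h import *
goto(40,170,.028);p,d=capture("side");cv2.imwrite("pics/side7.png",cv2.resize(p[200:320,240:400],None,fx=5,fy=5,interpolation=cv2.INTER_CUBIC))
look("a7")
E
```

```text
t 15.95 tcp [ 0.5215 -0.0553  0.0282] jig mm [ 43.7 169.3] T 47.94 tilt [ 0. -0. -1.] q6 0.63 F [ 0.1 -0.2 -0.1] gap -0.00
slide [-0.0007  0.0037  0.0002]
```

View pics/side7.png

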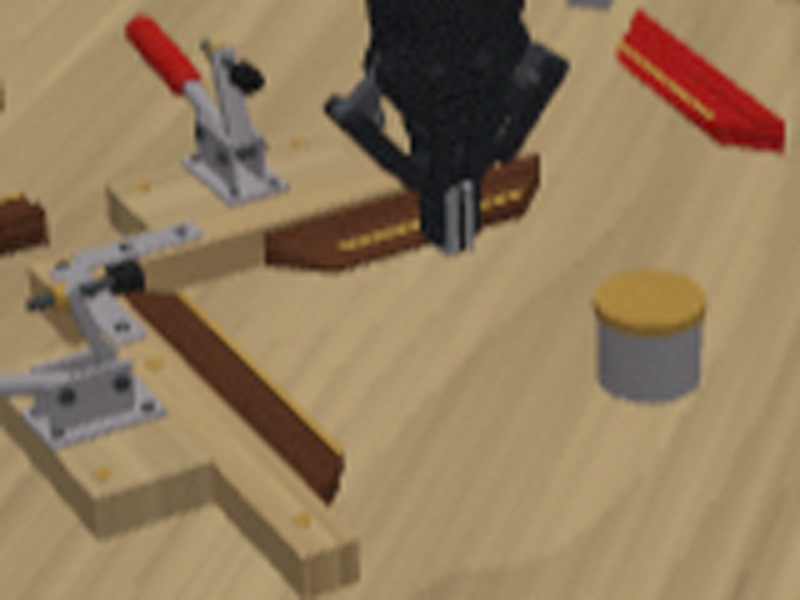

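View pics/a7.png

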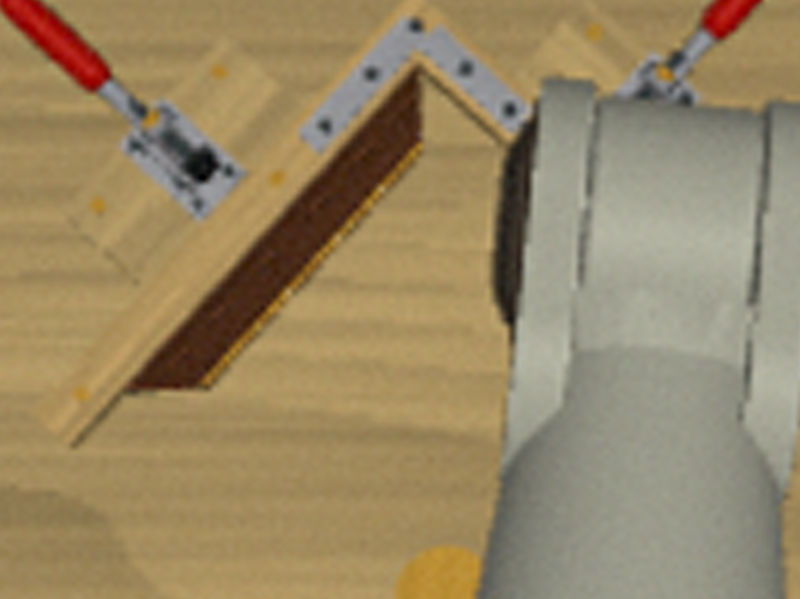

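The short side is close to its fence. I'll step in gently until the force rises.

Emit:
jog_arm([
  [0,0.001,0],
  [0,0.001,0],
  [0,0.0005,0],
  [0,0,0],
], claw=[0,0,0,0], yaw=[0,0,0,0])

```text
clock: 16.45
position: [0.5232, -0.0568, 0.0283]
ee_rot: [0.0, 0.914, 0.406, 0.0]
contact_force: [-0.1, -0.1, 1.3]
finger_gap: 0.001
```

Emit:
jog_arm([
  [0,0.0005,0],
  [0,0.0005,0],
  [0,0.0005,0],
  [0,0,0],
], claw=[0,0,0,0], yaw=[0,0,0,0])

```text
clock: 16.85
position: [0.5234, -0.057, 0.0282]
ee_rot: [-0.001, 0.914, 0.407, -0.001]
contact_force: [-5.7, 4.9, 4.5]
finger_gap: 0.001
```

```bash
python3 - <<'E'
from h import *
goto(40,170,.028)
E
```

```text
t 16.85 tcp [ 0.5234 -0.057   0.0282] jig mm [ 41.1 169.3] T 47.98 tilt [-0.002  0.002 -1.   ] q6 0.62 F [-5.7  4.9  4.5] gap 0.00
slide [-0.0007  0.0011  0.0002]
```

Seated. Now round to the short side's far mitre.

Emit:
jog_arm([
  [0,-0.015,0],
  [0,-0.01,0],
  [-0.025,0,0],
  [-0.03,0,0],
  [-0.03,0,0],
  [-0.02,0,0],
  [0,0,0],
  [0,0,0],
  [0,0,0],
  [0,0,0],
  [0,0,0],
  [0,0,0],
  [0,0,0],
], claw=[0,0,0,0,0,0,0,0,0,0,0,0,0], yaw=[0,0,0,0,0,0,-7.5,-7.5,-7.5,-7.5,-7.5,-7.5,0])

```text
clock: 18.15
position: [0.4351, -0.1186, 0.0283]
ee_rot: [0.0, 0.688, 0.726, 0.0]
contact_force: [0.5, 0.2, -0.3]
finger_gap: -0.003
```

```bash
python3 - <<'E'
from h import *
goto(27,260,.028)
look("a8");p,d=capture("side");cv2.imwrite("pics/side8.png",cv2.resize(p[200:320,240:400],None,fx=5,fy=5,interpolation=cv2.INTER_CUBIC))
E
```

```text
t 18.15 tcp [ 0.4351 -0.1186  0.0283] jig mm [ 65.3 274.3] T 93.07 tilt [ 0. -0. -1.] q6 -0.32 F [ 0.5  0.2 -0.3] gap -0.00
slide [-0.0171  0.0371  0.0004]
```

View pics/a8.png

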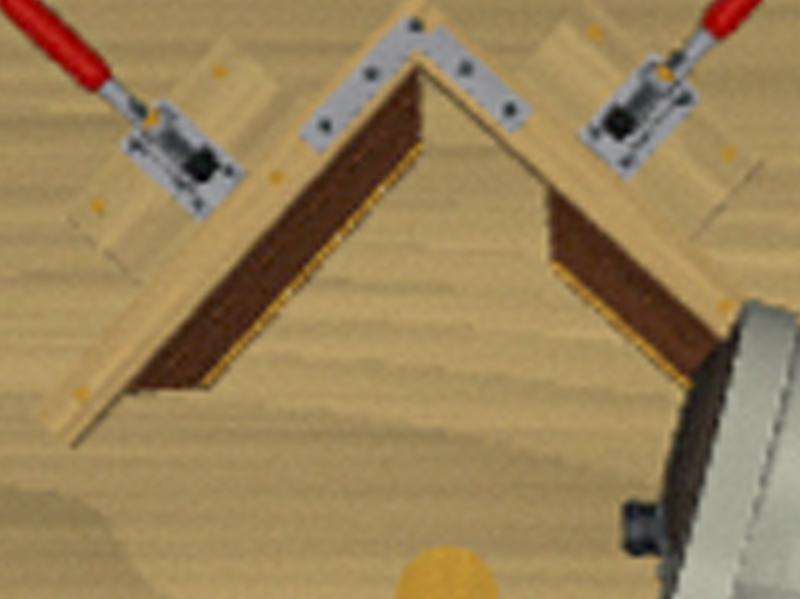

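View pics/side8.png

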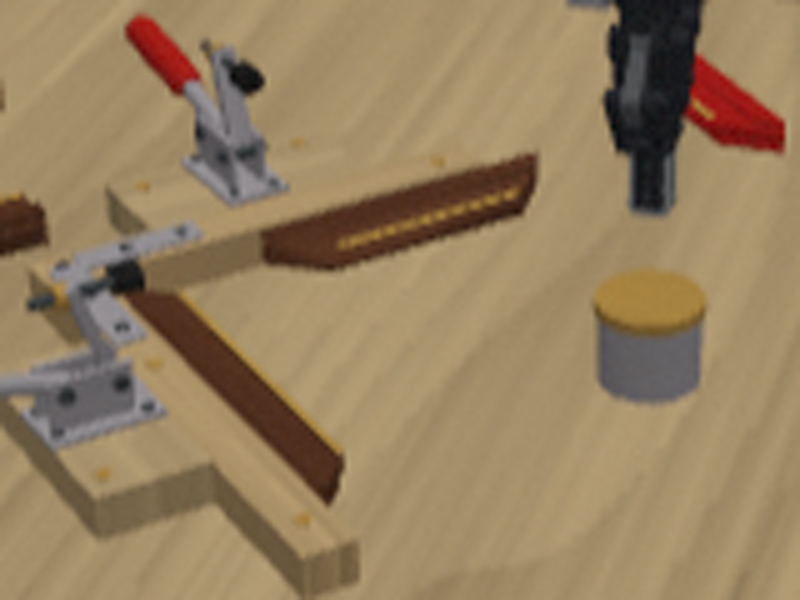

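Both sides lie flat on their fences; the short toe is at (549,188), about 90 mm from the corner. Next I'll push on its far mitre.

Emit:
jog_arm([
  [-0.0157,0,0],
  [0,0.0145,0],
  [0,0.014,0],
  [0,0.01,0],
  [0,0,0],
], claw=[0,0,0,0,0], yaw=[0,0,0,0,0])

```text
clock: 18.75
position: [0.4754, -0.1325, 0.0282]
ee_rot: [0.0, 0.689, 0.725, 0.0]
contact_force: [-0.8, 0.4, -0.0]
finger_gap: 0.001
```

Emit:
jog_arm([
  [0.0042,0.0042,0],
  [0.0042,0.0042,0],
  [0.0042,0.0042,0],
  [0.0042,0.0042,0],
  [0.0042,0.0042,0],
  [0.0042,0.0042,0],
  [0.0042,0.0042,0],
  [0.0042,0.0042,0],
  [0.0042,0.0042,0],
  [0.0042,0.0042,0],
  [0.0042,0.0042,0],
  [0.0042,0.0042,0],
  [0.0042,0.0042,0],
  [0.0042,0.0042,0],
  [0.0042,0.0042,0],
  [0.0021,0.0021,0],
  [0,0,0],
], claw=[0,0,0,0,0,0,0,0,0,0,0,0,0,0,0,0,0], yaw=[0,0,0,0,0,0,0,0,0,0,0,0,0,0,0,0,0])

```text
clock: 20.45
position: [0.5367, -0.064, 0.0282]
ee_rot: [0.0, 0.689, 0.725, 0.0]
contact_force: [-0.3, 0.4, -0.4]
finger_gap: 0.002
```

```bash
python3 - <<'E'
from h import *
goto(27,147,.028)
look("a9")
E
```

```text
t 20.45 tcp [ 0.5367 -0.064   0.0282] jig mm [ 26.6 165.6] T 92.97 tilt [ 0.  0. -1.] q6 -0.17 F [-0.3  0.4 -0.4] gap 0.00
slide [0.0134 0.0129 0.0002]
```

View pics/a9.png

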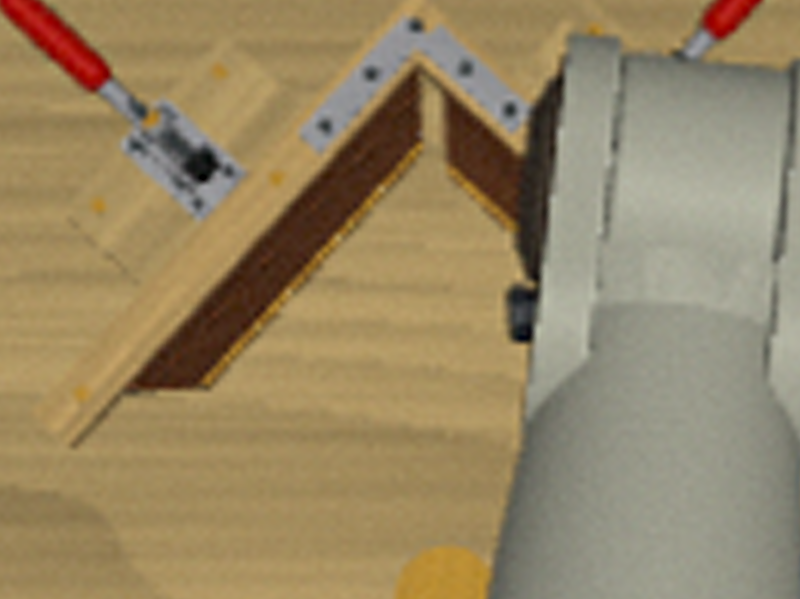

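About 12 mm remains between the mitre faces (x 421 to 445), which is about 17 mm of travel along the fence.

Emit:
jog_arm([
  [0.0035,0.0035,0],
  [0.0035,0.0035,0],
  [0.0021,0.0021,0],
  [0.0014,0.0014,0],
  [0,0,0],
], claw=[0,0,0,0,0], yaw=[0,0,0,0,0])

```text
clock: 21.0
position: [0.5465, -0.0531, 0.0283]
ee_rot: [0.0, 0.689, 0.725, 0.0]
contact_force: [0.1, -0.6, 0.7]
finger_gap: -0.003
```

```bash
python3 - <<'E'
from h import *
goto(27,147,.028)
look("a10")
E
```

```text
t 21.00 tcp [ 0.5465 -0.0531  0.0283] jig mm [ 26.6 151. ] T 92.96 tilt [ 0.  0. -1.] q6 -0.15 F [ 0.1 -0.6  0.7] gap -0.00
slide [0.0031 0.0025 0.0003]
```

View pics/a10.png

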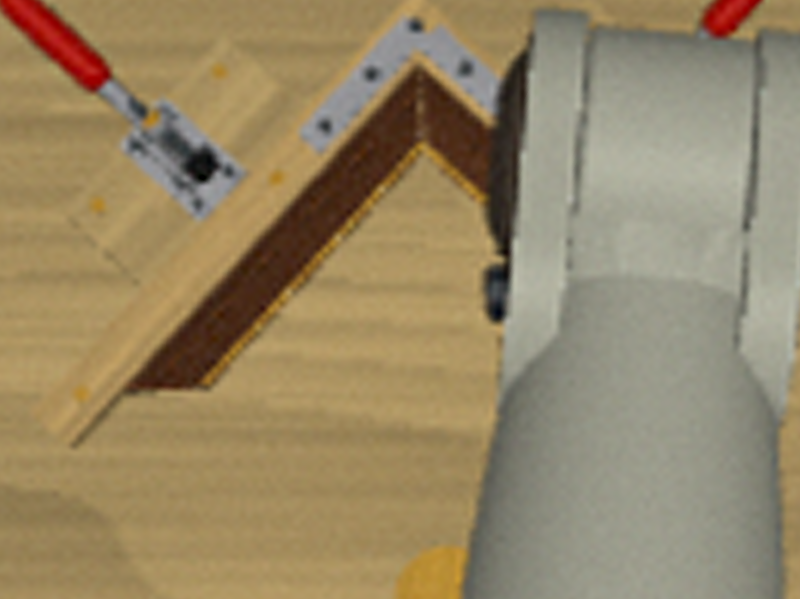

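The joint is nearly closed, with a thin light line at (420,105). I'll finish in small steps with force checks.

Emit:
jog_arm([
  [0.0007,0.0007,0],
  [0.0007,0.0007,0],
  [0,0,0],
  [0,0,0],
], claw=[0,0,0,0], yaw=[0,0,0,0])

```text
clock: 21.45
position: [0.5476, -0.0519, 0.0283]
ee_rot: [0.0, 0.689, 0.725, 0.0]
contact_force: [-0.4, -1.6, -0.1]
finger_gap: 0.002
```

Emit:
jog_arm([
  [0.0007,0.0007,0],
  [0,0,0],
  [0,0,0],
], claw=[0,0,0], yaw=[0,0,0])

```text
clock: 21.75
position: [0.5478, -0.0513, 0.0282]
ee_rot: [-0.0, 0.689, 0.725, -0.0]
contact_force: [-4.3, -2.5, 2.2]
finger_gap: -0.0
```

Emit:
jog_arm([
  [0.0005,0.0005,0],
  [0,0,0],
  [0,0,0],
], claw=[0,0,0], yaw=[0,0,0])

```text
clock: 22.05
position: [0.5478, -0.051, 0.028]
ee_rot: [-0.0, 0.689, 0.725, -0.001]
contact_force: [-6.5, -3.3, 2.8]
finger_gap: -0.002
```

```bash
python3 - <<'E'
from h import *
goto(27,147,.028)
look("a11")
E
```

```text
t 22.05 tcp [ 0.5478 -0.051   0.028 ] jig mm [ 27.  148.5] T 92.92 tilt [-0.002 -0.001 -1.   ] q6 -0.14 F [-6.5 -3.3  2.8] gap -0.00
slide [0.0011 0.0011 0.    ]
```

View pics/a11.png

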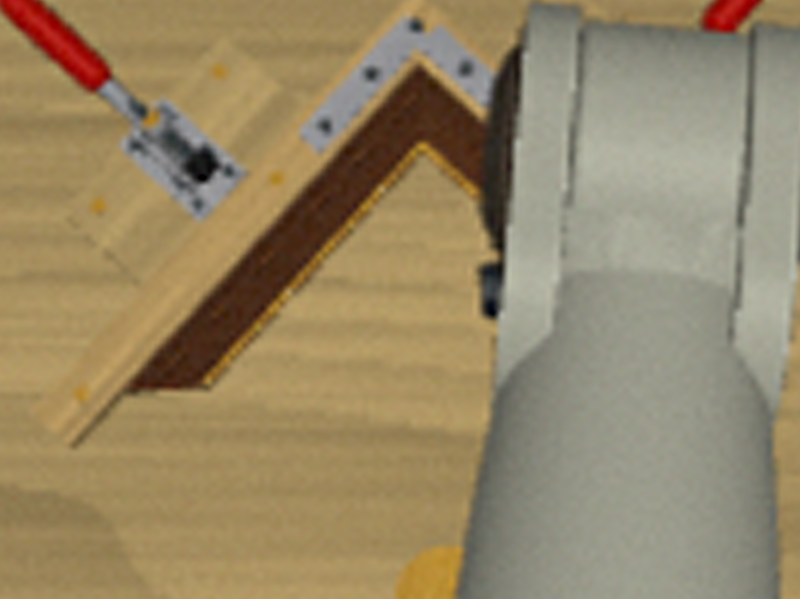

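The joint is closed, with contact force showing. I'll retreat, move clear and inspect.

Emit:
jog_arm([
  [0,-0.01,0],
  [0,-0.02,0],
  [0,0,-0.04],
  [0,0,-0.04],
  [0,0,-0.04],
  [0,0,-0.04],
  [0,-0.04,0],
  [0,-0.04,0],
  [-0.03,-0.04,0],
  [-0.04,-0.02,0],
  [0,0,0],
  [0,0,0],
], claw=[0,0,0,0,0,0,0,0,0,0,0,0], yaw=[0,0,0,0,0,0,0,0,0,0,0,0])

```text
clock: 23.3
position: [0.3823, -0.1298, 0.1886]
ee_rot: [0.001, 0.69, 0.724, 0.001]
contact_force: [-0.7, -0.0, -0.0]
finger_gap: 0.0
```

```bash
python3 - <<'E'
from h import *
state()
p,d=capture("top");np.savez("topF.npz",p=p,d=d);cv2.imwrite("pics/F_full.png",p)
im=rect("top",p,.40,.70,-.15,.25,.018,.5);cv2.imwrite("pics/F_top.png",im)
p,d=capture("side");cv2.imwrite("pics/F_side.png",cv2.resize(p[200:320,240:400],None,fx=5,fy=5,interpolation=cv2.INTER_CUBIC))
E
```

```text
t 23.30 tcp [ 0.3823 -0.1298  0.1886] jig mm [ 97. 318.] T 92.80 tilt [ 0.002  0.    -1.   ] q6 -0.38 F [-0.7 -0.  -0. ] gap 0.00
```

View pics/F_top.png

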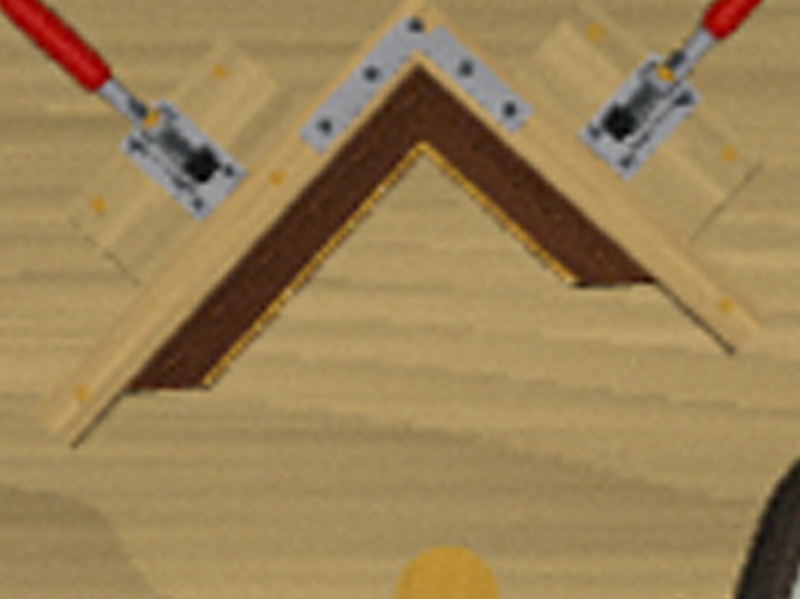

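View pics/F_side.png

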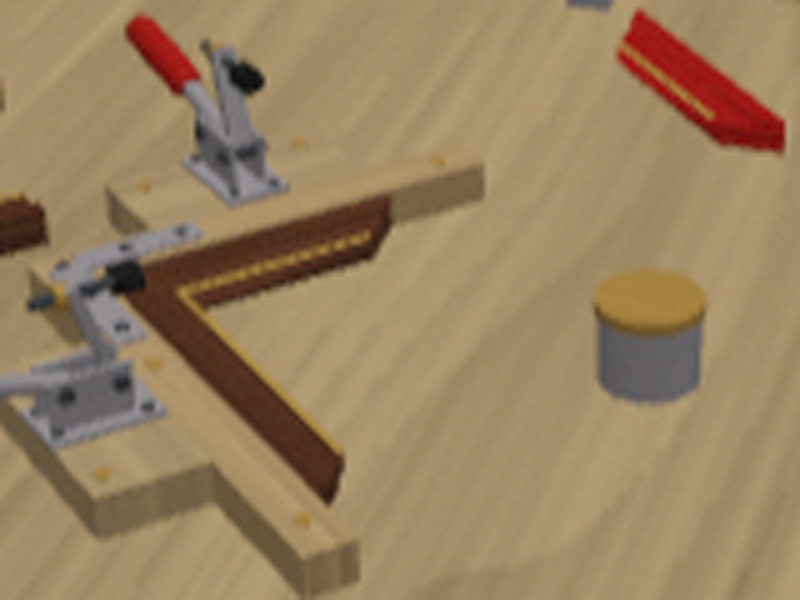

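View pics/F_full.png

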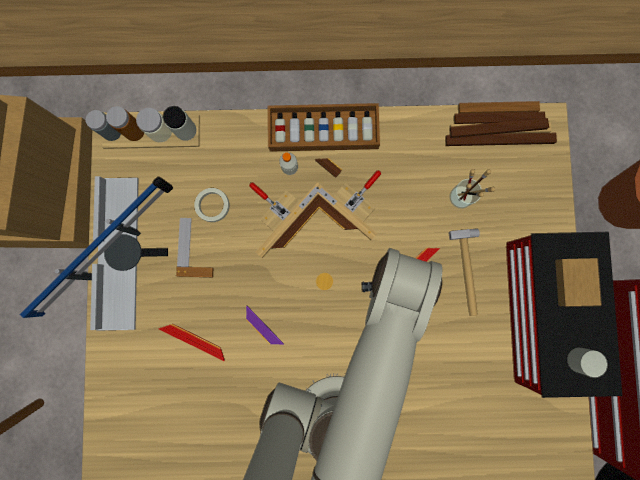

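The final top view shows both mitres closed at (420,68)–(422,145), with outer edges flat on the fences. The far ends are at (130,390) and (655,282), about 217 and 161 mm from the corner. The inner edges run at about 138.1° and 228.0° against the jig's 137.9° and 227.9°. The bystanders are at their starting pixels, so I'm handing in.

```bash
python3 -c "
from rig import *
print(close_job())"
```

```text
the job is handed in; nothing more can be done
None
```

I pushed both frame sides home with the shut fingertips and handed the job in at about 23 s; it returned no verdict. Each side was pushed from its inner edge onto its fence, then along the fence by its far mitre until the force rose.

**Joint:** The last pictures, with the arm clear, show the mitres closed with no visible gap. The inner ends meet, and both sharp points are in the fence corner.

**Fit to the fences:** Both sides lie flat. Their inner edges are within about 0.3° (0.005 rad) of the fence directions.

**Far ends:** From the corner they measured about 217 mm (nominal 220) and 161 mm (nominal 160). I put the differences down to roughly 1–2 mm of picture reading error. The long side did not visibly move when the short side closed on it.

**Bystanders:** Those in view looked unmoved by eye in the overview picture. I did not measure them individually.

**Forces:** The largest push reaction I read was about 13 N, and no check failed.

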